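Seat the tube block in the dry-bath heater

ROBOT

A 7-joint arm with a two-finger parallel gripper is mounted at the origin on the work surface. World frame = base frame: x ahead of the robot, y to its left, z up, the work surface at z = 0. Lengths are in m, angles in rad, forces in N, time in s.
With the tool pointing down it reaches from about 0.425 to 0.925 m from the base axis. Payload 6.8 kg.
Tool frame: the origin (TCP) lies at the centre of the arm's flange, where the gripper is bolted on; the fingertips stand 173 mm ahead of it and the grasp point (between the pads) lies 155 mm ahead of it (manip.grip_depth is the distance from the TCP to the grasp point, in m); z points along the fingers, y is the direction in which the jaws open and shut (so a half turn about z gives the same grasp; the last joint's range is limited). The gripper opens to 85 mm and grips with 20 to 120 N. Pads are 22 mm wide; open, the fingers measure 114 mm over their backs; the gripper's body (76 mm by 85 mm) begins 54 mm behind the grasp point. The pads swing forward as they close: fully open they stand 13 mm farther back than shut.
Start: joints at [-1.436, 0.477, 0.022, 1.555, -0.011, 1.109, -0.083], TCP at [0.162, 0.655, 0.405] pointing down, gripper open.
Joint ranges: [-2.96, 2.96], [-0.34, 2.1], [-1.41, 1.46], [0.24, 2.44], [-1.37, 4.51], [0.17, 1.92], [-2.96, 2.96]. Speed limits (rad/s): [2.39, 2.39, 3.14, 3.14, 3.14, 3.14, 3.14].

INTERFACE

Orientations are given as a rotation vector (axis times angle).
In Python, from bench import manip, viewer, nets gives the robot as it stands.
- The arm moves only by the shell command python3 -m inch 'ROWS' [OPENING] [FORCE]. ROWS is JSON, a list of rows, each a list of 4 numbers: the shift along the world's x, y, z in m, then the turn about the world's z in units of 6 degrees (1.0 is 6 degrees). A call has exactly 5 rows; each row is the pose to reach, as a shift and turn from the pose commanded when the call began; what a row does not reach only later rows make up. A row lasts 1/10 s, in which the tool goes at most 50 mm and 8.59 degrees, less where a joint would pass 70% of its speed; a pose out of reach is approached as far as the arm can. A call with a gripper value outside its range is refused whole. OPENING is the finger opening in m, from 0 to 0.0854, set as the call begins (- or left out, the last holds). The fingers move at their own pace and stop on an object; FORCE is the grip in N (left out, the last holds). Time passes only in rows, so rows that repeat a pose let the fingers close, or fill a call up. It gives the time, the measured TCP pose, the force and the opening at its end, in the units of the state.
- manip.sense(): the state, without advancing time (a new reading comes with each control period).
- viewer.camera(name): name is "scene" or "side" or "wrist"; returns the picture (400x640x3 uint8, red, green, blue); there is no depth.
- viewer.camera_info(name): a dict with "vertical_fov" (degrees; the focal length in pixels is half the picture's height over the tangent of half this angle, whatever the lens; pixels are square), "cx", "cy" (the principal point, pixels), "R" (3x3) and "t" (3): a world point X has camera coordinates R X + t. Camera axes: x right, y down, z forward; pixel columns grow to the right and rows downward; lengths in m; the calibration is good to about 2 mm. A picture is of the moment at which its call begins: read the wrist's pose just before it. camera_info takes no time and is no camera call; for the wrist camera it gives the pose at the moment of the call.
- manip.hand_in(): hands the job in, once; it reports no verdict.
Trained networks look in the newest picture that a camera, given by its name, has taken for a name from the list of things; names that differ only in an ending like _2 or _b are one class to them, and where a whole thing is asked for, a point or a joint stands for the part that bears it (a point fixed in the world has none). Each returns a list of dicts, best first, with "confidence" (0 to 1); they miss things now and then, are a little off and sometimes report something else, mostly with a low value. They report only what shows in the picture. A call takes as long as a camera call. They do not tell look-alikes from the thing itself.
- nets.look_for(camera, query): "rect" ([left, top, right, bottom] in pixels, round what is visible of it).
- nets.outline_of(camera, query): "mask" (400x640 bool, what is visible of it) and "rect" ([left, top, right, bottom] in pixels, round what is visible of it).
The state is a dict: "t": time; "joint_pos": joint angles; "qvel": joint speeds; "joint_torque": joint torques, N m; "tool_pos": TCP position; "eef_rot": TCP orientation; "force": force on the tool from outside, world axes, zero at the start; "ft_torque": the same for the moment, N m; "grip_width": finger opening in m.
Only numpy, scipy, OpenCV 4.12 (cv2) and the standard library are available. Lean on these libraries where they do the work, as an engineer would, in place of code of your own. Each camera call takes 0.05 s, during which the arm holds its last target.

TASK

Take the loose aluminium tube block with the six wide wells by its upright handle, set it handle up into the empty recess of the white dry-bath heater, and press it fully home until its top face is flush with the heater's deck; then let go. Leave the other loose block, the one with many small wells, where it stands.

Things in the scene. Friction and masses are not known exactly. Their poses are not given: they have to be found in the camera images.
- insert_centre (a point): Loose tube block to seat: aluminium, 80 x 55 x 36 mm high, about 0.3 kg, six wide wells (17 mm black circles) in its flat top. Mid-top an upright handle fin, 50 mm long along the block's x (long side), 12 mm thick (y), 36 mm tall. Point: centre of the flat top face at the fin's foot, 36 mm above the underside, half-way up the whole. z up; both ends alike.
- spare_centre (a point): The other loose block, same size, shape and handle, but with 24 small wells (6 mm circles) in its top: not wanted, leave it. Point and axes as for the first.
- recess (a point): Centre of the empty recess's mouth, level with the deck of the heater (white box 200 x 245 x 90 mm high; a seated block fills its other recess, handle 106 mm away). x: long side, z up. 92 (x) x 67 mm (y), 6 mm loose all round the block, rim bevelled 6 mm outward; block's long side along x, either way round. The plate in it starts 24 mm below the deck, so a block just set in stands 12 mm proud.
- plate (a joint): Travel of the contact plate in the recess, m: 0 up (start), 0.012 fully down (block flush). It does not sink under the block's weight: moving it takes about 9 N in all (some 6 N on top of the block), 1 N more per 12 mm/s of speed; it ends at a solid stop and stays where left.
There are look-alikes about, which are no part of the job. What is shaped like the part that bears insert_centre but red is not meant.

How it is judged:
At the end, for the whole second after the job is handed in: The six-well block is in the recess, handle up (tilt under 10 deg), within 15 mm of centre, long side along the recess within 14 deg, top face at most 4 mm above or 6 mm below the deck, plate down 8 mm or more; the spare block within 30 mm of where it stood (horizontal distance between insert_centre and recess below 0.015 m and z of insert_centre in the frame of recess between -0.006 and 0.004 m and angle between insert_centre's own z axis and vertical below 0.17 rad and angle between the x axis of insert_centre and the x axis of recess, either way round below 0.25 rad and value of joint plate above 0.008 m and distance of spare_centre from where it was at the start of the episode below 0.03 m); the robot touches nothing.
It fails at once if the spare block is moved more than 30 mm or picked up (distance of spare_centre from where it was at the start of the episode above 0.03 m).
It also fails if it takes over 38 s, if anything falls off the work surface, if the arm or the gripper's body presses on something with over 40 N, if the wrist force passes 120 N, or if a joint passes its speed limit or range.

## Working session

There is one attempt and no reset: what is moved stays moved. The work goes in short steps, Python scripts to look and compute and a shell command to move; the robot and the scene stay as the last step left them, time stands still between calls to the robot, and variables do not carry over. Pictures are saved under pics/ and viewed, and the job is handed in when it is done.

```bash
ls; mkdir -p pics
python3 - <<'E'
from bench import manip, viewer, nets
import cv2, numpy as np
s=manip.sense(); print({k:np.round(v,3).tolist() for k,v in s.items()})
for n in ("scene","side","wrist"):
    im=viewer.camera(n); cv2.imwrite(f"pics/{n}0.png",im[:,:,::-1]); 
    i=viewer.camera_info(n); print(n,{k:np.round(v,4).tolist() for k,v in i.items()})
    for q in ("insert_centre","spare_centre"):
        print(q,[(r["rect"],round(r["confidence"],2)) for r in nets.look_for(n,q)])
E
```

```text
pics
{'t': 0.0, 'joint_pos': [-1.436, 0.478, 0.022, 1.556, -0.012, 1.109, -0.083], 'qvel': [0.0, 0.002, 0.002, -0.0, -0.001, -0.0, 0.0], 'joint_torque': [-0.0, -59.645, 1.608, -28.118, 0.013, 0.01, -0.0], 'tool_pos': [0.162, 0.655, 0.404], 'eef_rot': [-0.38, -3.118, 0.003], 'force': [-0.429, 0.081, -0.033], 'ft_torque': [-0.005, -0.01, -0.017], 'grip_width': 0.085}
scene {'vertical_fov': 44.6094, 'cx': 325.0674, 'cy': 205.6025, 'R': [[0.7536, 0.6572, -0.0142], [0.4614, -0.5442, -0.7007], [-0.4682, 0.5215, -0.7134]], 't': [-0.4138, -0.1169, 1.0936]}
insert_centre [([308.9, 198.3, 349.0, 254.7], 0.85), ([224.2, 207.8, 275.4, 255.5], 0.71)]
spare_centre [([421.6, 198.4, 468.9, 239.8], 0.81)]
side {'vertical_fov': 53.2513, 'cx': 320.9327, 'cy': 200.2295, 'R': [[0.9978, -0.0652, 0.0112], [-0.0258, -0.539, -0.8419], [0.061, 0.8398, -0.5395]], 't': [-0.4986, 0.111, 0.7735]}
insert_centre [([232.7, 221.8, 278.2, 273.6], 0.94), ([243.7, 169.7, 277.4, 207.1], 0.84), ([281.5, 192.1, 331.7, 233.9], 0.82)]
spare_centre [([349.1, 159.1, 387.8, 195.5], 0.92)]
wrist {'vertical_fov': 70.5568, 'cx': 322.9872, 'cy': 203.4452, 'R': [[0.2405, 0.9707, -0.0002], [0.9189, -0.2276, 0.3221], [0.3126, -0.0776, -0.9467]], 't': [-0.676, -0.0411, 0.3803]}
insert_centre [([33.1, 330.6, 92.6, 399.8], 0.95), ([0.0, 370.2, 7.6, 399.3], 0.59)]
spare_centre []
```

View pics/scene0.png

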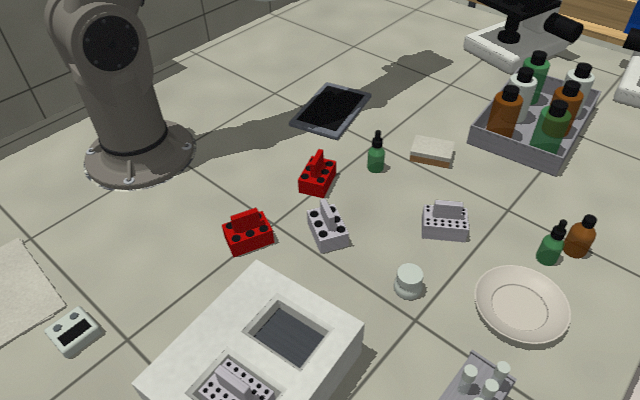

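View pics/side0.png

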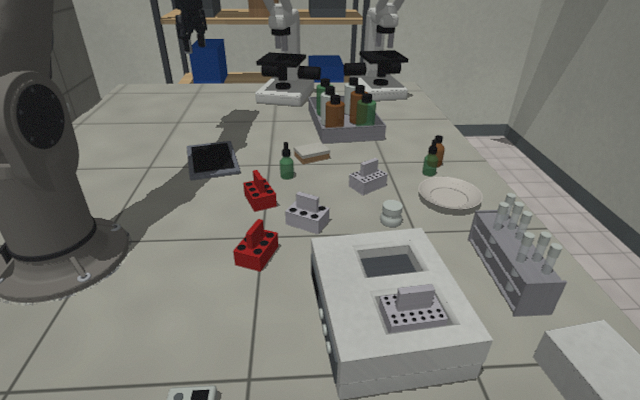

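View pics/wrist0.png

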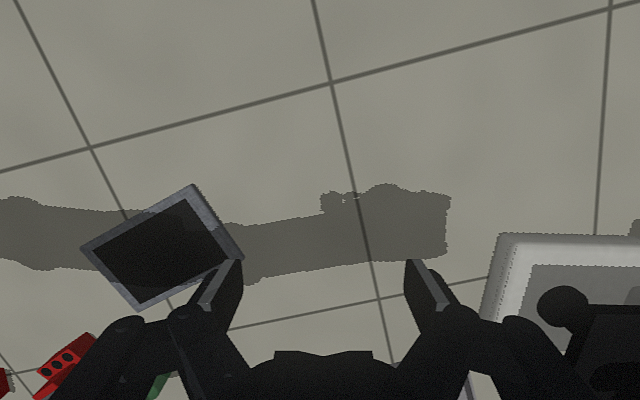

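Scene view: the grey six-well block is at (328,226), the spare at (445,220), and two red look-alikes at (317,173) and (248,232). The empty recess is at (288,335), next to the seated block at (235,385). The side view shows the wanted block at (308,212) and the recess at (391,262).

Run:
```python
import cv2, numpy as np
a=cv2.imread("pics/scene0.png");b=cv2.imread("pics/side0.png")
def z(im,x0,y0,x1,y1,w,h): return cv2.resize(im[y0:y1,x0:x1],(w,h),interpolation=cv2.INTER_CUBIC)
cv2.imwrite("pics/c1.png",np.hstack([z(a,295,190,365,260,400,400),z(b,275,180,345,250,400,400)]))
cv2.imwrite("pics/c2.png",z(a,130,250,380,400,800,480))
cv2.imwrite("pics/c3.png",z(b,300,220,500,400,666,600))
```

```text
(no output)
```

View pics/c1.png

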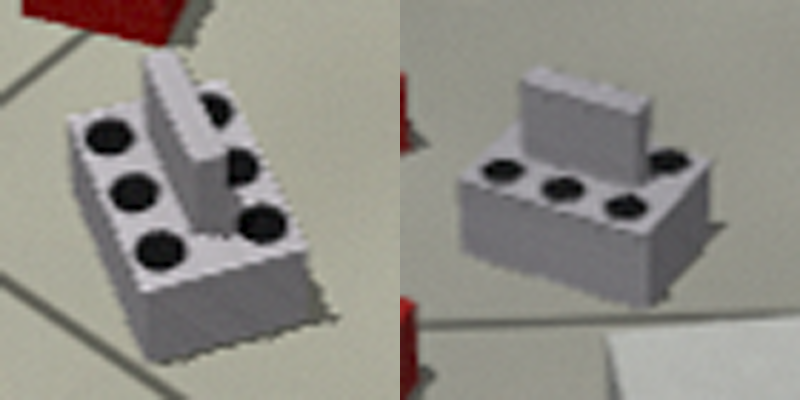

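View pics/c2.png

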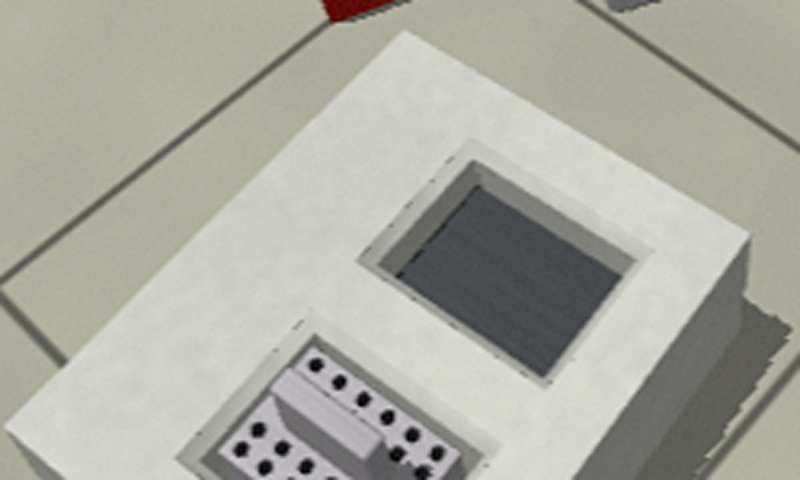

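View pics/c3.png

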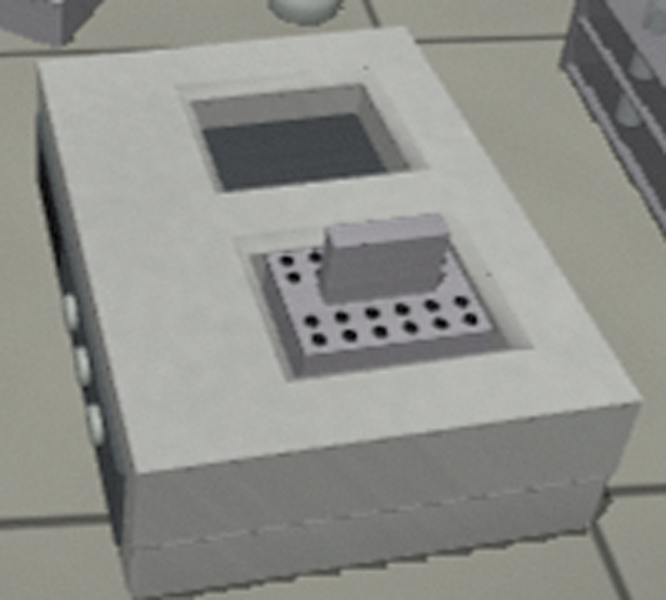

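```bash
cat > h.py <<'E'
import numpy as np
from bench import viewer
from scipy.optimize import least_squares
def proj(n,X,info=None):
    i=info or viewer.camera_info(n); f=200/np.tan(np.radians(i["vertical_fov"])/2)
    c=np.asarray(X)@np.array(i["R"]).T+np.array(i["t"])
    return np.c_[f*c[:,0]/c[:,2]+i["cx"],f*c[:,1]/c[:,2]+i["cy"]]
def place(p,L):
    c,s=np.cos(p[2]),np.sin(p[2]); L=np.asarray(L,float)
    return np.c_[p[0]+c*L[:,0]-s*L[:,1],p[1]+s*L[:,0]+c*L[:,1],L[:,2]]
def fit(obs,p0):
    # obs: list of (cam, local pts, pixels)
    info={n:viewer.camera_info(n) for n,_,_ in obs}
    f=lambda p: np.concatenate([(proj(n,place(p,L),info[n])-U).ravel() for n,L,U in obs])
    return least_squares(f,p0,loss="soft_l1"),f
def uncrop(pts,off,s): return np.array(off)+(np.array(pts,float)+.5)/s-.5
E
python3 - <<'E'
from h import *
sc=400/70
a,b,h=.04,.0275,.036
# local corners (x long)
U1=uncrop([(145,290),(307,250),(228,82),(68,117),(157,362)],(295,190),sc)
U2=uncrop([(250,235),(312,160),(118,135),(60,180),(255,307),(62,252)],(275,180),sc)
# scene: near=(+a,?)...  try all sign/orders
best=None
for flip in (1,-1):
  # long axis near->left(68,117); short near->right
  N=[a,flip*b];
  L1=[(a,flip*b,h),(a,-flip*b,h),(-a,-flip*b,h),(-a,flip*b,h),(a,flip*b,0)]
  # side: near-right(250,235), right(312,160) short, far, left(60,180) long
  for s2 in (1,-1):
   for s3 in (1,-1):
    L2=[(s2*a,s3*b,h),(s2*a,-s3*b,h),(-s2*a,-s3*b,h),(-s2*a,s3*b,h),(s2*a,s3*b,0),(-s2*a,s3*b,0)]
    for y0 in np.arange(-3,3,.8):
      r,f=fit([("scene",L1,U1),("side",L2,U2)],[.5,-.1,y0])
      if best is None or r.cost<best[0]: best=(r.cost,r.x,f(r.x),flip,s2,s3)
print("block",best[0],best[1],np.degrees(best[1][2])); print(np.round(best[2].reshape(-1,2),1))
D=.09
S=uncrop([(405,30),(748,235),(5,428)],(130,250),3.2)
T=uncrop([(40,65),(408,28),(640,403),(133,472)],(300,220),10/3)
LS=[(-.1,.1225,D),(.1,.1225,D),(-.1,-.1225,D)]
LT=[(-.1,.1225,D),(.1,.1225,D),(.1,-.1225,D),(-.1,-.1225,D)]
r,f=fit([("scene",LS,S),("side",LT,T)],[.7,0,0]); print("heater",r.cost,r.x,np.degrees(r.x[2])); print(np.round(f(r.x).reshape(-1,2),1))
R1=uncrop([(470,140),(652,250),(548,385),(357,260)],(130,250),3.2)
R2=uncrop([(180,86),(425,168)],(300,220),10/3)
p,q=.052,.0395
r2,f=fit([("scene",[(-p,q,D),(p,q,D),(p,-q,D),(-p,-q,D)],R1),("side",[(-p,q,D),(p,-q,D)],R2)],r.x)
print("recess",r2.cost,r2.x,np.degrees(r2.x[2])); print(np.round(f(r2.x).reshape(-1,2),1))
c,s=np.cos(r.x[2]),np.sin(r.x[2]); d=r2.x[:2]-r.x[:2]; print("in heater",c*d[0]+s*d[1],-s*d[0]+c*d[1])
from bench import manip
from scipy.spatial.transform import Rotation as Ro
s=manip.sense(); M=Ro.from_rotvec(s["eef_rot"]).as_matrix(); print(M.round(3), s["t"], "yaxis deg",np.degrees(np.arctan2(M[1,1],M[0,1])))
E
```

```text
block 8.706859919705508 [ 0.47608825  0.09092399 -0.51328122] -29.408847680314253
[[ 0.4  0.2]
 [ 1.1 -0.9]
 [-0.6 -1.2]
 [-0.1 -0.1]
 [-1.3  0.5]
 [ 0.2  0. ]
 [ 0.4 -0.1]
 [ 2.  -4.6]
 [-0.2 -0.1]
 [-0.8  1.3]
 [ 0.1  0.9]]
heater 2.538976283061073 [ 0.58827074 -0.19134134  0.09808333] 5.619760933293029
[[ 0.1 -0.4]
 [ 1.  -0. ]
 [-0.7 -1.2]
 [-0.4 -0.8]
 [-0.5  0. ]
 [ 0.8  0.3]
 [ 0.4  0.8]]
recess 5.096358566465205 [ 0.60077553 -0.13598518  0.10682588] 6.120671862246498
[[ 0.1 -1.9]
 [ 1.4 -0.9]
 [-0.2  1.4]
 [-0.5 -0. ]
 [-1.4  0.1]
 [ 1.9  0.5]]
in heater 0.01786549898094661 0.053865558690839185
[[-0.971  0.24   0.   ]
 [ 0.24   0.971 -0.   ]
 [-0.    -0.    -1.   ]] 0.45 yaxis deg 76.08695147367696
```

```bash
python3 -m inch '[[0.024,-0.043,0,-0.6],[0.048,-0.086,0,-1.2],[0.072,-0.129,0,-1.8],[0.096,-0.172,0,-2.4],[0.120,-0.215,-0.01,-2.58]]' 0.06 60; python3 -m inch '[[0.024,-0.043,-0.01,0],[0.048,-0.086,-0.02,0],[0.072,-0.129,-0.03,0],[0.096,-0.172,-0.04,0],[0.117,-0.210,-0.05,0]]'
```

```text
t: 0.95
tool_pos: [0.2832, 0.4389, 0.396]
eef_rot: [0.8, 3.037, 0.005]
force: [0.9, 0.3, 0.4]
grip_width: 0.06
t: 1.45
tool_pos: [0.4, 0.2282, 0.3449]
eef_rot: [0.798, 3.038, 0.002]
force: [0.1, 0.4, 0.1]
grip_width: 0.0598
```

Run:
```python
from h import *
# red block approx tops
from scipy.optimize import least_squares
i1,i2=viewer.camera_info("scene"),viewer.camera_info("side")
for a,b in (((316,180),(260,193)),((248,236),(256,246))):
    r=least_squares(lambda X:np.r_[proj("",[X],i1)[0]-a,proj("",[X],i2)[0]-b],[.45,.1,.04]);print(r.x.round(3),r.cost)
```

```text
[0.372 0.175 0.023] 5.437347448758321
[ 0.376 -0.017  0.021] 7.279846581615049
```

Run:
```python
from h import *
import cv2
i=viewer.camera_info("wrist"); im=viewer.camera("wrist")[:,:,::-1].copy()
p=[.476,.091,-.513];a,b=.04,.0275
for L in ([(a,b,.036),(a,-b,.036),(-a,-b,.036),(-a,b,.036)],[(.025,.006,.072),(.025,-.006,.072),(-.025,-.006,.072),(-.025,.006,.072)]):
    u=proj("",place(p,L),i); print(u.round()); cv2.polylines(im,[u.round().astype(int)],True,(0,255,0),1)
cv2.imwrite("pics/w1.png",im)
```

```text
[[277. 330.]
 [232. 330.]
 [225. 273.]
 [273. 273.]]
[[252. 343.]
 [241. 343.]
 [236. 305.]
 [248. 305.]]
```

View pics/w1.png

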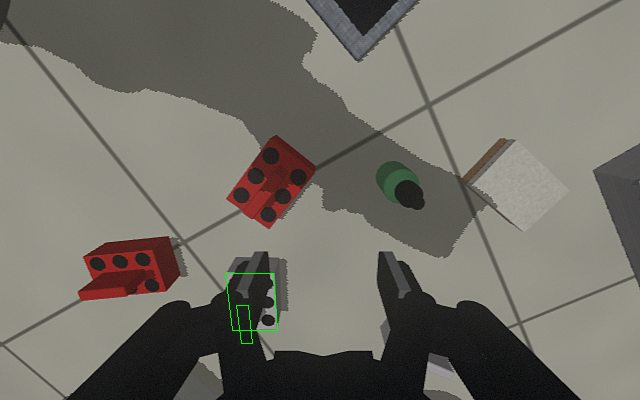

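The block is partly behind the left finger at (252,300), and my projected outline lies on it. I'll move above it and look again.

```bash
python3 -m inch '[[0.019,-0.034,-0.01,0],[0.038,-0.068,-0.02,0],[0.057,-0.102,-0.03,0],[0.076,-0.137,-0.04,0],[0.076,-0.137,-0.05,0]]'
python3 - <<'E'
from h import *
import cv2
i=viewer.camera_info("wrist"); im=viewer.camera("wrist")[:,:,::-1].copy()
cv2.imwrite("pics/w2raw.png",im)
p=[.476,.091,-.513];a,b=.04,.0275
for L in ([(a,b,.036),(a,-b,.036),(-a,-b,.036),(-a,b,.036)],[(.025,.006,.072),(.025,-.006,.072),(-.025,-.006,.072),(-.025,.006,.072)]):
    u=proj("",place(p,L),i); print(u.round()); cv2.polylines(im,[u.round().astype(int)],True,(0,255,0),1)
cv2.imwrite("pics/w2.png",im)
E
```

```text
t: 2.0
tool_pos: [0.4772, 0.0887, 0.295]
eef_rot: [0.808, 3.033, -0.001]
force: [-1.1, -0.1, -0.6]
grip_width: 0.0601
[[354. 249.]
 [293. 249.]
 [289. 161.]
 [357. 160.]]
[[332. 254.]
 [316. 254.]
 [315. 191.]
 [332. 191.]]
```

View pics/w2.png

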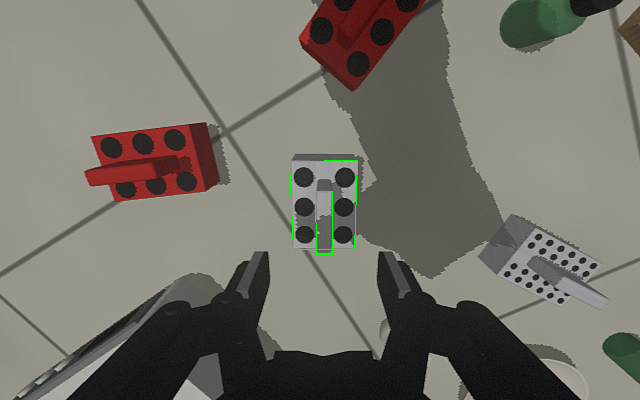

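The outline fits the wells and fin to within about 2 px, so I'll descend.

```bash
python3 -m inch '[[0.0005,-0.001,-0.015,0],[0.0005,-0.001,-0.03,0],[0.0005,-0.001,-0.045,0],[0.0005,-0.001,-0.055,0],[0.0005,-0.001,-0.055,0]]'
python3 - <<'E'
from h import *
import cv2
from bench import manip
i=viewer.camera_info("wrist"); im=viewer.camera("wrist")[:,:,::-1].copy()
p=[.476,.091,-.513];a,b=.04,.0275
for L in ([(a,b,.036),(a,-b,.036),(-a,-b,.036),(-a,b,.036)],[(.025,.006,.072),(.025,-.006,.072),(-.025,-.006,.072),(-.025,.006,.072)]):
    u=proj("",place(p,L),i); cv2.polylines(im,[u.round().astype(int)],True,(0,255,0),1)
cv2.imwrite("pics/w3.png",im)
s=manip.sense(); print(s["tool_pos"])
E
```

```text
t: 2.55
tool_pos: [0.475, 0.0933, 0.2389]
eef_rot: [-0.794, -3.037, 0.001]
force: [0.1, -0.7, 0.3]
grip_width: 0.0603
[0.47536463 0.09316533 0.2395692 ]
```

View pics/w3.png

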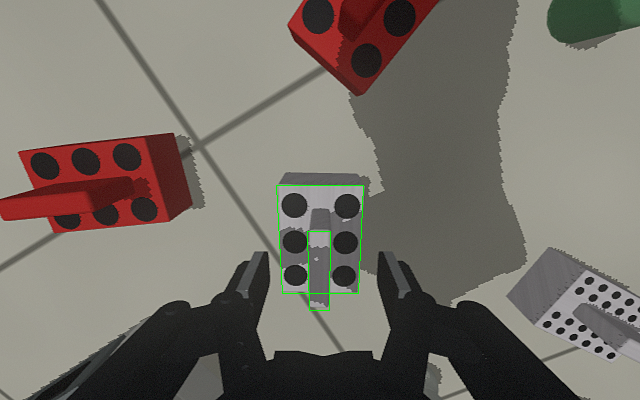

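The block sits between the open jaws with its fin at (320,270). I'll go down to grasp height and close.

```bash
python3 -m inch '[[0.001,-0.002,-0.01,0],[0.001,-0.002,-0.02,0],[0.001,-0.002,-0.024,0],[0.001,-0.002,-0.024,0],[0.001,-0.002,-0.024,0]]' && python3 -m inch '[[0,0,0,0],[0,0,0,0],[0,0,0,0],[0,0,0,0],[0,0,0,0]]' 0 70
```

```text
t: 3.1
tool_pos: [0.4767, 0.0904, 0.2157]
eef_rot: [-0.797, -3.039, 0.0]
force: [-0.6, 0.4, 0.8]
grip_width: 0.0599
t: 3.6
tool_pos: [0.4767, 0.0904, 0.2159]
eef_rot: [0.797, 3.039, 0.0]
force: [-0.1, -0.6, 2.0]
grip_width: 0.0108
```

```bash
python3 -m inch '[[0,0,0.015,0],[0,0,0.04,0],[0,0,0.07,0],[0,0,0.1,0],[0,0,0.13,0]]'
python3 - <<'E'
from h import *
import cv2
from bench import manip
s=manip.sense(); print(s["tool_pos"],s["force"],s["grip_width"])
im=viewer.camera("wrist")[:,:,::-1]; cv2.imwrite("pics/w4.png",im)
E
```

```text
t: 4.1
tool_pos: [0.476, 0.0903, 0.3463]
eef_rot: [-0.797, -3.038, 0.002]
force: [1.0, 0.5, -4.8]
grip_width: 0.0106
[0.47601976 0.09029824 0.34632775] [ 1.03289684  0.47282997 -4.83962033] 0.010640047922612514
```

View pics/w4.png

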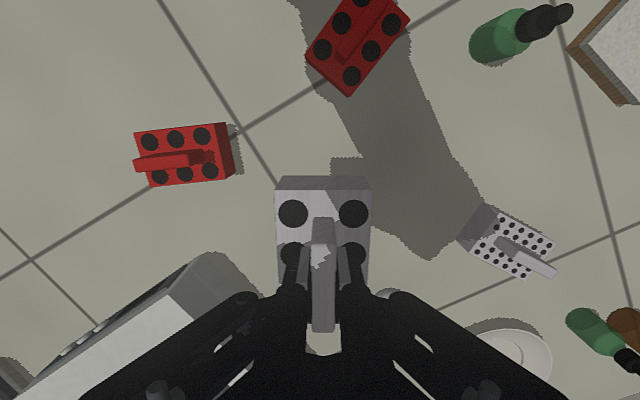

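The block is held level and square, with the fin between the pads at (322,270). Next I carry it to the recess.

```bash
python3 -m inch '[[0.01,-0.02,0.005,0.6],[0.03,-0.06,0.01,1.4],[0.05,-0.095,0.01,2.4],[0.07,-0.13,0.01,3.4],[0.085,-0.16,0.01,4.4]]'
python3 - <<'E'
from h import *
import cv2
i=viewer.camera_info("wrist"); im=viewer.camera("wrist")[:,:,::-1].copy()
cv2.imwrite("pics/w5raw.png",im)
p=[.6008,-.136,.1];D=.09;a,b=.052,.0395;c,d=.046,.0335
for L in ([(a,b,D),(a,-b,D),(-a,-b,D),(-a,b,D)],[(c,d,D-.006),(c,-d,D-.006),(-c,-d,D-.006),(-c,d,D-.006)]):
    u=proj("",place(p,L),i); print(u.round().tolist()); cv2.polylines(im,[u.round().astype(int)],True,(0,255,0),1)
cv2.imwrite("pics/w5.png",im)
E
```

```text
t: 4.65
tool_pos: [0.5621, -0.0715, 0.3548]
eef_rot: [-0.076, -3.14, 0.001]
force: [-0.5, 0.8, -4.2]
grip_width: 0.011
[[306.0, 292.0], [227.0, 302.0], [197.0, 204.0], [285.0, 191.0]]
[[299.0, 284.0], [233.0, 293.0], [208.0, 207.0], [281.0, 196.0]]
```

View pics/w5.png

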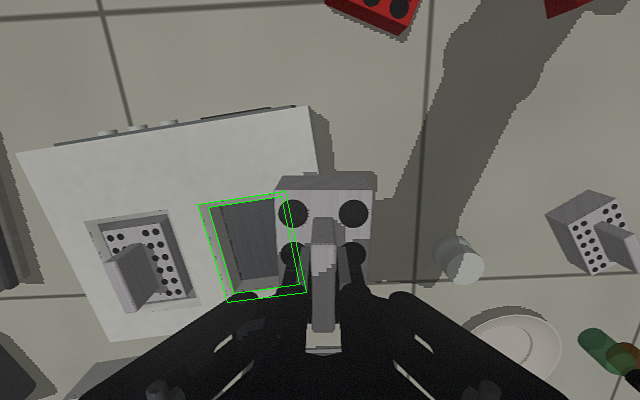

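The projected recess outline lies on the real rim, with its top-left corner at (198,205). I'll finish the approach to hover.

```bash
python3 -m inch '[[0.01,-0.016,0,0.5],[0.02,-0.034,0,1.0],[0.03,-0.051,-0.005,1.4],[0.039,-0.0655,-0.01,1.45],[0.039,-0.0655,-0.012,1.45]]';python3 -m inch '[[0,0,0,0],[0,0,0,0],[0,0,0,0],[0,0,0,0],[0,0,0,0]]'
python3 - <<'E'
from h import *
import cv2
from bench import manip
from scipy.spatial.transform import Rotation as Ro
s=manip.sense(); M=Ro.from_rotvec(s["eef_rot"]).as_matrix(); y=np.arctan2(M[1,1],M[0,1]); print(s["tool_pos"],np.degrees(y)-90)
P=np.array(s["tool_pos"])
out=[]
for n,x0,y0,w,hh in (("scene",220,230,160,160),("side",320,190,160,160),("wrist",0,0,640,400)):
    i=viewer.camera_info(n); im=viewer.camera(n)[:,:,::-1].copy()
    p=[.6008,-.136,.1];D=.09;a,b=.052,.0395;q=[P[0],P[1],y-np.pi/2];e,g=.04,.0275;zt=P[2]-.179;col=(0,255,0)
    k=4 if n!="wrist" else 1
    im=cv2.resize(im[y0:y0+hh,x0:x0+w],None,fx=k,fy=k,interpolation=cv2.INTER_CUBIC)
    for pp,L,col in ((p,[(a,b,D),(a,-b,D),(-a,-b,D),(-a,b,D)],(0,255,0)),(q,[(e,g,zt),(e,-g,zt),(-e,-g,zt),(-e,g,zt)],(0,0,255)),(q,[(e,g,zt-.036),(e,-g,zt-.036),(-e,-g,zt-.036),(-e,g,zt-.036)],(255,0,0))):
        u=(proj("",place(pp,L),i)-[x0,y0]+.5)*k-.5; cv2.polylines(im,[u.round().astype(int)],True,col,1)
    if n=="wrist": cv2.imwrite("pics/w6.png",im)
    else: out.append(im)
cv2.imwrite("pics/s6.png",cv2.resize(np.hstack(out),(800,400)))
E
```

```text
t: 5.2
tool_pos: [0.6005, -0.1373, 0.3422]
eef_rot: [0.151, -3.136, 0.002]
force: [-0.8, -0.4, -4.3]
grip_width: 0.0111
t: 5.7
tool_pos: [0.6006, -0.1346, 0.344]
eef_rot: [-0.157, 3.137, 0.0]
force: [-0.0, -0.1, -4.4]
grip_width: 0.011
[ 0.60063245 -0.13460594  0.34400218] 5.743958683635611
```

View pics/s6.png

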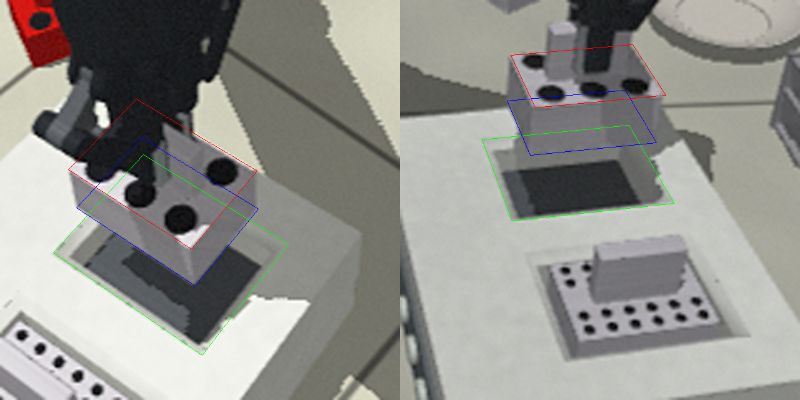

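View pics/w6.png

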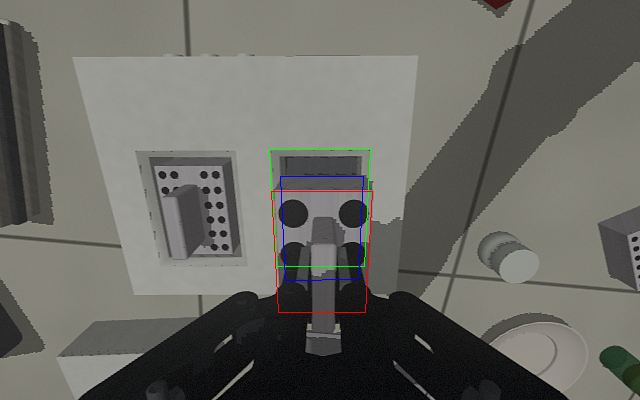

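All three views have the held block centred over the recess. In the wrist view the rim spans columns 271–370 and the block's underside 281–365. Lowering now.

```bash
python3 -m inch '[[0,-0.0015,-0.01,0],[0,-0.0015,-0.02,0],[0,-0.0015,-0.03,0],[0,-0.0015,-0.038,0],[0,-0.0015,-0.045,0]]';python3 -m inch '[[0,0,-0.004,0],[0,0,-0.008,0],[0,0,-0.011,0],[0,0,-0.014,0],[0,0,-0.016,0]]'
```

```text
t: 6.35
tool_pos: [0.6005, -0.1365, 0.2975]
eef_rot: [0.156, -3.137, -0.0]
force: [0.4, -0.2, -3.5]
grip_width: 0.0112
t: 6.85
tool_pos: [0.6007, -0.1366, 0.2827]
eef_rot: [-0.156, 3.137, -0.0]
force: [0.6, 0.3, -3.6]
grip_width: 0.0112
```

```bash
python3 -m inch '[[0,0,-0.002,0],[0,0,-0.004,0],[0,0,-0.006,0],[0,0,-0.008,0],[0,0,-0.010,0]]';python3 -m inch '[[0,0,-0.001,0],[0,0,-0.002,0],[0,0,-0.003,0],[0,0,-0.004,0],[0,0,-0.004,0]]'
```

```text
t: 7.35
tool_pos: [0.6007, -0.1368, 0.2739]
eef_rot: [-0.156, 3.137, 0.0]
force: [-4.7, 0.4, 5.4]
grip_width: 0.0111
t: 7.85
tool_pos: [0.6007, -0.1368, 0.2699]
eef_rot: [-0.156, 3.137, 0.0]
force: [-3.1, 0.9, 4.4]
grip_width: 0.011
```

```bash
python3 -m inch '[[0,0,-0.0005,0],[0,0,-0.001,0],[0,0,-0.0015,0],[0,0,-0.002,0],[0,0,-0.002,0]]'
python3 - <<'E'
from h import *
import cv2
from bench import manip
out=[]
for n,x0,y0 in (("scene",220,230),("side",320,190)):
    im=viewer.camera(n)[:,:,::-1]; out.append(cv2.resize(im[y0:y0+160,x0:x0+160],(400,400),interpolation=cv2.INTER_CUBIC))
cv2.imwrite("pics/s7.png",np.hstack(out))
s=manip.sense(); print(s["tool_pos"],s["force"],s["ft_torque"])
E
```

```text
t: 8.35
tool_pos: [0.6008, -0.1369, 0.2698]
eef_rot: [-0.156, 3.137, 0.001]
force: [-8.7, 2.3, 20.2]
grip_width: 0.0111
[ 0.60078806 -0.13694258  0.26976848] [-8.3313045   1.4538248  21.28441168] [0.59060407 2.12005819 0.05296476]
```

View pics/s7.png

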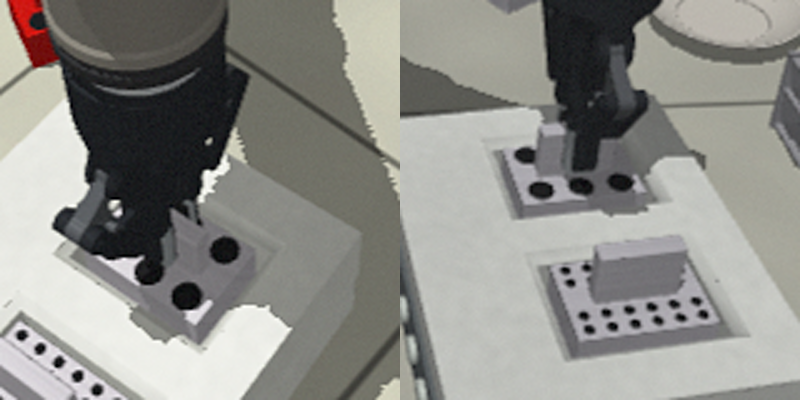

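The force rose to 20 N with no further travel at the expected flush height of 0.2698, so the block is on the stop. Both views show it sitting like its seated neighbour. Relieving the load, then releasing.

```bash
python3 -m inch '[[0,0,0.001,0],[0,0,0.0015,0],[0,0,0.0015,0],[0,0,0.0015,0],[0,0,0.0015,0]]' && python3 -m inch '[[0,0,0,0],[0,0,0,0],[0,0,0,0],[0,0,0,0],[0,0,0,0]]' 0.05 && python3 -m inch '[[0,0,0.01,0],[0,0,0.03,0],[0,0,0.06,0],[0,0,0.09,0],[0,0,0.12,0]]'
python3 - <<'E'
from h import *
import cv2
from bench import manip
out=[]
i=viewer.camera_info("wrist");im=viewer.camera("wrist")[:,:,::-1];cv2.imwrite("pics/w8.png",im)
for n,x0,y0 in (("scene",220,230),("side",320,190)):
    im=viewer.camera(n)[:,:,::-1]; out.append(cv2.resize(im[y0:y0+160,x0:x0+160],(400,400),interpolation=cv2.INTER_CUBIC))
cv2.imwrite("pics/s8.png",np.hstack(out))
s=manip.sense(); print(s["tool_pos"],s["force"],s["t"])
E
```

```text
t: 8.95
tool_pos: [0.6007, -0.1368, 0.2698]
eef_rot: [-0.156, 3.137, 0.001]
force: [-4.3, 1.0, 9.7]
grip_width: 0.0109
t: 9.45
tool_pos: [0.6007, -0.1366, 0.2682]
eef_rot: [-0.156, 3.138, 0.0]
force: [-0.3, 0.1, -0.9]
grip_width: 0.0502
t: 9.95
tool_pos: [0.6005, -0.1367, 0.3901]
eef_rot: [-0.156, 3.137, -0.0]
force: [0.7, -0.1, 0.1]
grip_width: 0.05
[ 0.60124859 -0.13696023  0.39129969] [0.20262269 1.12861308 0.15480282] 10.1
```

View pics/s8.png

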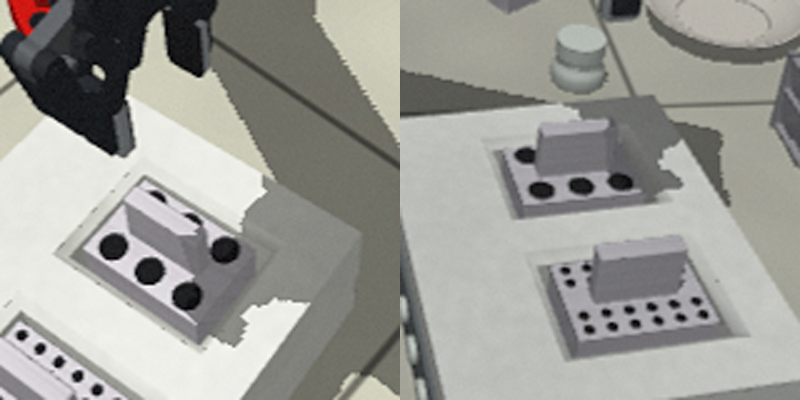

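View pics/w8.png

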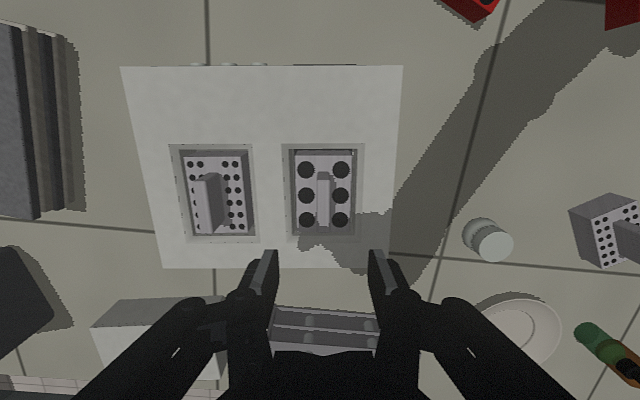

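Run:
```python
from h import *
import cv2
out=[]
for n,x0,y0 in (("scene",240,290),("side",350,225)):
    i=viewer.camera_info(n);im=viewer.camera(n)[:,:,::-1].copy();k=5
    im=cv2.resize(im[y0:y0+80,x0:x0+80],None,fx=k,fy=k,interpolation=cv2.INTER_CUBIC)
    q=[.6005,-.1365,.1];e,g=.04,.0275
    for z,col in ((.09,(0,255,0)),(.102,(0,0,255))):
      for L in ([(e,g,z),(e,-g,z),(-e,-g,z),(-e,g,z)],[(.025,.006,z+.036),(.025,-.006,z+.036),(-.025,-.006,z+.036),(-.025,.006,z+.036)]):
        u=(proj("",place(q,L),i)-[x0,y0]+.5)*k-.5; cv2.polylines(im,[u.round().astype(int)],True,col,1)
    out.append(im)
cv2.imwrite("pics/s9.png",np.hstack(out))
```

```text
(no output)
```

View pics/s9.png

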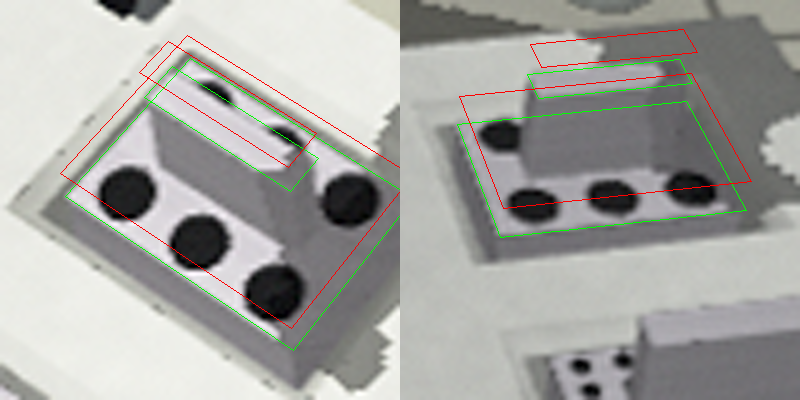

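Run:
```python
from bench import manip, viewer, nets
viewer.camera("side"); print([(r["rect"],r["confidence"]) for r in nets.look_for("side","spare_centre")])
s=manip.sense(); print(s["t"],s["force"])
print(manip.hand_in())
```

```text
[([346.6, 160.1, 386.8, 196.5], 0.97)]
10.3 [ 0.16620535  0.17061597 -0.61948593]
the job is handed in; nothing more can be done
None
```

The six-well block is seated handle up in the empty recess, pressed home and released, and I handed the job in at about 10.3 s. No verdict was reported.

- **Pressing:** The block's top came down to the height expected for flush. The force then rose to about 20 N with no further travel, so the plate was on its stop.
- **Position:** After release, the expected flush outline matched the block in the side view to about 1–2 px. In the scene view, a shadow hid the block's right end and the fin's end, so only the left corner could be checked there, and it agreed. The block showed no visible tilt. Its long side was set along the recess to within about 1°, going by the tool's measured angle.
- **Spare block:** It was never touched. The network's box for it in the side view moved by no more than about 2.5 px, which is within its noise.
- **Robot at hand-in:** The gripper was open and about 120 mm above where it let go, with no force beyond sensor noise.
- **Not fully explained:** A sideways force of about 5–8 N along x showed while pressing and disappeared on release. The block may have been brushing a wall or loaded slightly off-centre.
- **Grip reading:** The finger opening read 11 mm on the 12 mm fin, but the hold stayed steady throughout.

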